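# Close the torch case and stow it in the stock tray

### The job

The torch case lies open on the packing bench: swing its lid over and close it fully, so that the two shell halves meet edge to edge all round. Then take the closed case by its body and set it down, without dropping it, flat and right side up in the empty pocket of the stock tray, either way round. Leave the other things where they are.

Things in the scene. Friction and masses are not known exactly. Their poses are not given: they have to be found in the camera images.
- case: Lower half of a loose grey plastic clamshell case, a torch fixed in it, the lid hinged to it. 120 mm long (x), 58 wide (y), rim 30 high; closed, 52 mm high, about 0.5 kg in all. Origin: centre of the underside; +x to the hinge end, -x to the end where the lid's pull closes, z up. Closed, it can be gripped across its width at mid-length, low enough to hold the lower half.
- hinge (a point): Hinge axis of the case at mid-width: 60 mm along +x from the case's origin and 30 mm up. The axis runs along the case's y.
- lid (a joint): Lid opening, rad: 0 = shut, edges touching (hard stop); pi would lie right back; stop at 2.9; it starts leaning far back. The stiff hinge (0.14 N m friction) keeps the lid at any angle: it stays ajar until pressed home. Lid: 100 g, an upturned tray 120 by 55 mm, 22 mm deep, walls 4 mm.
- pull (a point): Middle of the crossbar of the lid's T-shaped pull: a 14 mm thick round bar, 30 mm long along the hinge axis (y), that spins freely on a 10 mm wide stalk, 20 mm out from the middle of the lid's free end; 140 mm from the hinge along the lid, 6 mm outward of its edge plane; x to the hinge, z out of the outer face. Gripped end to end, the bar lets the lid turn between the fingers as it swings.
- tray: Shallow cardboard stock tray fixed to the bench, 320 (x) by 74 (y) mm, rim 14 mm above the bench, floor 4 mm above it. Two pockets end to end along x, each 128 by 66 mm inside, split by a 56 mm block as high as the rim, over which a case's pull overhangs; their centres are 92 mm either side of the origin. Origin: centre of the underside.
- slip: Paper slip, 100 (x) by 45 (y) mm, stuck flat on the floor of the empty pocket. Origin: centre of that pocket's floor, at 4 mm above the bench; x along the pocket.
- spare: Another closed case of the same shape, standing in the other pocket of the tray; leave it. Origin: centre of its underside.
- tape: Roll of packing tape lying flat, 104 mm across, 48 mm high, origin at the centre of the underside; leave it.
- carton: Closed cardboard carton 100 by 160 by 70 mm high, origin at the centre of the underside; leave it.
- pot: Dark steel pot, 70 mm across, 85 mm high, origin at the centre of the underside; leave it.
There are look-alikes about, which are no part of the job. Leave any purple or red look-alike of the case alone.

How it is judged:
On the way, in this order (a step that is already met when the one before it is completed fails the run):
1. the lid is fully shut while the case stands on the bench outside the tray (value of joint lid below 0.025 rad and height (world z) of case below 0.004 m and angle between case's own z axis and vertical below 0.05 rad and horizontal distance between case and slip above 0.05 m), for 0.3 s.
2. the shut case is lifted clear of the bench (value of joint lid below 0.025 rad and height (world z) of case above 0.02 m), for 0.2 s.
At the end, for the whole second after the job is handed in: Lid open under 0.025 rad; case right side up, still and let go at the bottom of the empty pocket (underside within 4 mm of its floor, centre within 9 mm of its centre, turned under 0.12 rad from it, either way round); spare case, tape, carton and pot within 20 mm of their places (value of joint lid below 0.025 rad and horizontal distance between case and slip below 0.009 m and angle between the x axis of case and the x axis of slip, either way round below 0.12 rad and z of case in the frame of slip below 0.004 m and angle between case's own z axis and vertical below 0.05 rad and linear speed of case below 0.02 m/s and distance of each of spare, tape, carton, pot from where it was at the start of the episode below 0.02 m); the robot touches nothing.
It fails at once if the case is dropped or thrown (faster than 0.5 m/s with no finger on it) (contact force between the fingers and case below 0.2 N and linear speed of case above 0.5 m/s).
It fails at once if a bystander (spare case, tape, carton, pot) is shifted by more than 40 mm (distance of any of spare, tape, carton, pot from where it was at the start of the episode above 0.04 m).
It also fails if it takes over 59 s, if anything falls off the work surface, if the arm or the gripper's body presses on something with over 40 N, if the wrist force passes 120 N, or if a joint passes its speed limit or range.

### The arm

A 7-joint arm with a two-finger parallel gripper is mounted at the origin on the work surface. World frame = base frame: x ahead of the robot, y to its left, z up, the work surface at z = 0. Lengths are in m, angles in rad, forces in N, time in s.
With the tool pointing down it reaches from about 0.4 to 0.875 m from the base axis. Payload 4.4 kg.
Tool frame: the origin (TCP) lies between the finger pads; the fingertips stand 14 mm ahead of it and the grasp point (between the pads) lies 5 mm behind it; z points along the fingers, y is the line along which they close (so a half turn about z gives the same grasp; the last joint's range is limited). The gripper opens to 85 mm and grips with 20 to 120 N. Pads are 22 mm wide; open, the fingers measure 114 mm over their backs; the gripper's body (76 mm by 85 mm) begins 54 mm behind the grasp point. The pads swing forward as they close: fully open they stand 13 mm farther back than shut.
Start: joints at [1.167, 0.628, 0.038, 1.517, -0.027, 0.996, -0.02], TCP at [0.215, -0.613, 0.245] pointing down, gripper open.
Joint ranges: [-3.06, 3.06], [-0.37, 2.12], [-1.25, 1.32], [0.18, 2.47], [-1.1, 4.24], [0.23, 1.98], [-2.94, 2.94]. Speed limits (rad/s): [2.57, 2.57, 3.14, 3.14, 3.14, 3.14, 3.14].

### API

Orientations are given as a unit quaternion [w, x, y, z].
In Python, from workcell import * gives the robot as it stands. The module is installed in compiled form; this text tells all that it offers.
- The arm moves only by the tool play_rows, never from a script. Its argument "deltas" is text: rows parted by semicolons, each of 7 numbers parted by spaces: the shift along the tool's x, y, z in cm, then the turn, a rotation vector about the tool's x, y, z in degrees, then the closure in counts, from 0 (fully open) to 255 (shut). In form: tx ty tz rx ry rz fingers; .... A call has 1 to 10 rows; each row is the pose to reach, as a shift and turn from the pose commanded when the call began, along the tool's axes at that moment; what a row does not reach only later rows make up. A row lasts 1/8 s, in which the tool goes at most 62.5 mm and 10.7 degrees, less where a joint would pass 70% of its speed; a pose out of reach is approached as far as the arm can. A call with a gripper value outside its range is refused whole. The fingers move at their own pace and stop on an object; "grip_force" is the grip in N (left out, the last holds). Time passes only in rows, so rows that repeat a pose let the fingers close. It gives the time, the measured TCP pose, the force, the opening and the grip force at its end, in the units of the state.
- state(): the state, without advancing time (a new reading comes with each control period).
- camera(name): name is "scene" or "top" or "wrist"; returns the picture (420x560x3 uint8, red, green, blue); there is no depth.
- camera_info(name): a dict with "fx", "fy", "cx", "cy" (pixels), "R" (3x3) and "t" (3): a world point X has camera coordinates R X + t. Camera axes: x right, y down, z forward; pixel columns grow to the right and rows downward; lengths in m; the calibration is good to about 2 mm. A picture is of the moment at which its call begins: read the wrist's pose just before it. camera_info takes no time and is no camera call; for the wrist camera it gives the pose at the moment of the call.
- finish_job(): hands the job in; it is judged then, once.
The state is a dict: "t": time; "joint_positions": joint angles; "joint_velocities": joint speeds; "tau": joint torques, N m; "eef_pos": TCP position; "tool_rot": TCP orientation; "contact_force": force on the tool from outside, world axes, zero at the start; "wrist_torque": the same for the moment, N m; "width": finger opening in m; "finger_force": force on a finger pad.
Only numpy, scipy, OpenCV 4.12 (cv2) and the standard library are available. Lean on these libraries where they do the work, as an engineer would, in place of code of your own. Each camera call takes 0.05 s, during which the arm holds its last target. There are 200 camera calls.

## Working session

There is one attempt and no reset: what is moved stays moved. The work goes in short steps, Python scripts to look and compute and a tool call to move; the robot and the scene stay as the last step left them, time stands still between calls to the robot, and variables do not carry over. Pictures are saved under pics/ and viewed, at most 10 in all, crops included, and the job is handed in when it is done.

Besides the shell and the picture viewer there is one more tool, called after ">>>" as name(argument=value, ...), one argument or row to a line, values as JSON. play_rows: Moves the arm, as the interface text tells. Its arguments: {"type":"object","properties":{"deltas":{"type":"string"},"grip_force":{"type":"number"}},"required":["deltas"]}

```bash
mkdir -p pics
python3 - <<'E'
from workcell import *
import cv2,numpy as np
for n in("scene","top"):
    i=camera_info(n);print(n,{k:np.round(v,4).tolist() for k,v in i.items()})
    cv2.imwrite(f"pics/{n}0.png",cv2.cvtColor(camera(n),cv2.COLOR_RGB2BGR))
a=[cv2.imread(f"pics/{n}0.png") for n in("scene","top")]
s=state();print(s)
E
```

```text
scene {'fx': 516.149, 'fy': 516.149, 'cx': 275.2504, 'cy': 218.7545, 'R': [[-0.0837, 0.9964, 0.016], [0.758, 0.0741, -0.6481], [-0.6469, -0.0421, -0.7614]], 't': [0.0993, -0.3465, 1.5488]}
top {'fx': 512.9074, 'fy': 512.9074, 'cx': 271.545, 'cy': 200.3675, 'R': [[0.015, -0.9998, 0.0165], [-0.997, -0.0162, -0.0756], [0.0758, -0.0153, -0.997]], 't': [-0.0539, 0.5079, 1.5931]}
{'t': 0.1, 'joint_positions': array([ 1.16720994,  0.62926999,  0.03844055,  1.51824767, -0.02699655,
        0.99629374, -0.0199576 ]), 'joint_velocities': array([ 0.00075996, -0.00245386, -0.0003825 , -0.00256527, -0.00022962,
       -0.00128167, -0.00101204]), 'tau': array([ 2.43136747e-03, -5.64532220e+01,  1.23044115e+00, -1.93968952e+01,
        1.13060296e-02,  5.52853962e-03,  1.85685093e-05]), 'eef_pos': array([ 0.21526656, -0.61276284,  0.24447684]), 'tool_rot': array([-8.36817128e-04,  9.85767012e-01,  1.68115062e-01, -1.51780288e-04]), 'contact_force': array([ 0.35418692, -0.23811456, -1.66923845]), 'wrist_torque': array([ 0.03104902,  0.00125757, -0.00249709]), 'finger_force': 0.0, 'width': 0.08549491884100378}
```

View pics/scene0.png

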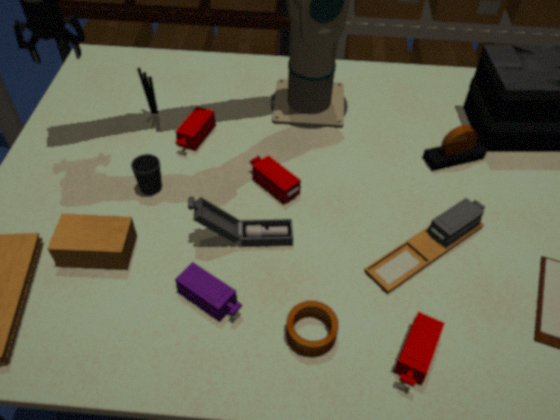

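View pics/top0.png

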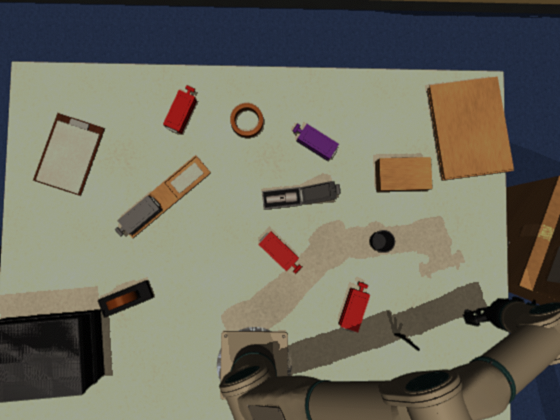

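The scene view shows the open grey case: body at (265,232), lid leaning back to a pull at (193,204). In the top view the body is at (285,198) and the pull at (338,190). Candidates (top-view pixels):
- open grey case (300,195), the only open one
- spare in the tray (138,214)
- red cases (180,110), (280,252), (354,306)
- purple case (317,141)
- dark box with orange at (125,297)

I choose the open grey case at (300,195). The empty pocket with the slip is at (187,177).

```bash
cat > h.py <<'E'
from workcell import *
import cv2,numpy as np
from scipy.spatial.transform import Rotation as Ro
def ray(n,uv,z,i=None):
    i=i or camera_info(n);R=np.array(i["R"]);t=np.array(i["t"])
    d=R.T@np.array([(uv[0]-i["cx"])/i["fx"],(uv[1]-i["cy"])/i["fy"],1]);c=-R.T@t
    return c+d*(z-c[2])/d[2]
def proj(n,X,i=None):
    i=i or camera_info(n);p=np.array(i["R"])@X+np.array(i["t"]);return np.array([i["fx"]*p[0]/p[2]+i["cx"],i["fy"]*p[1]/p[2]+i["cy"]])
def tri(ns,uvs):
    A=[];b=[]
    for n,uv in zip(ns,uvs):
        i=camera_info(n);R=np.array(i["R"]);t=np.array(i["t"]);d=R.T@np.array([(uv[0]-i["cx"])/i["fx"],(uv[1]-i["cy"])/i["fy"],1]);d/=np.linalg.norm(d)
        P=np.eye(3)-np.outer(d,d);A.append(P);b.append(P@(-R.T@t))
    return np.linalg.solve(sum(A),sum(b))
E
python3 - <<'E'
from h import *
s=cv2.imread("pics/scene0.png");t=cv2.imread("pics/top0.png")
c1=cv2.resize(s[190:260,180:310],None,fx=6,fy=6,interpolation=2)[:,:780]
c2=cv2.resize(t[175:215,255:350],None,fx=6,fy=6,interpolation=2)
o=np.zeros((c1.shape[0]+0,780,3),np.uint8);o[:]=c1[:,:780]
cv2.imwrite("pics/c1.png",o)
c3=cv2.resize(t[150:245,105:215],None,fx=3.0,fy=3.0,interpolation=2)
o2=np.zeros((c2.shape[0]+c3.shape[0],570,3),np.uint8);o2[:c2.shape[0],:c2.shape[1]]=c2;o2[c2.shape[0]:,:c3.shape[1]]=c3
cv2.imwrite("pics/c2.png",o2)
hsv=cv2.cvtColor(t,cv2.COLOR_BGR2HSV)
g=((hsv[...,1]<70)&(hsv[...,2]<130)).astype(np.uint8)
m=np.zeros_like(g);m[170:220,255:350]=g[170:220,255:350]
print("grey",cv2.minAreaRect(cv2.findNonZero(m)),m.sum())
o=((hsv[...,1]>90)&(hsv[...,0]<25)).astype(np.uint8)
w=np.zeros_like(g);w[155:240,110:215]=(o|g)[155:240,110:215]
cs,_=cv2.findContours(w,0,2);c=max(cs,key=cv2.contourArea);r=cv2.minAreaRect(c);print("tray",r)
E
```

```text
grey ((301.1341247558594, 194.7801971435547), (21.543167114257812, 78.76578521728516), 83.51692199707031) 1415
tray ((160.80328369140625, 199.1639404296875), (24.839153289794922, 110.87992858886719), 50.194427490234375)
```

View pics/c1.png

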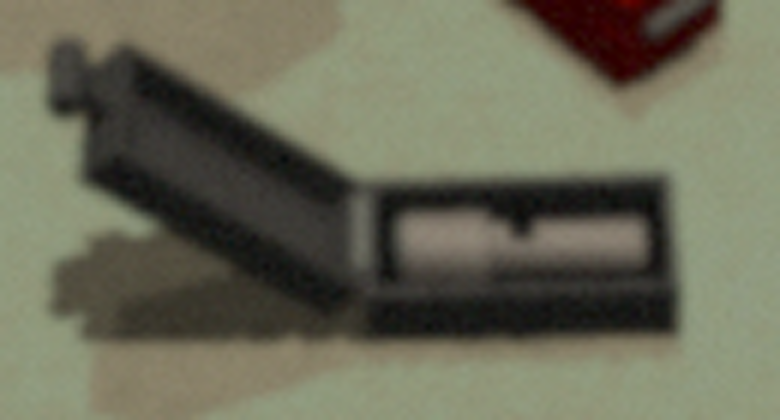

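View pics/c2.png

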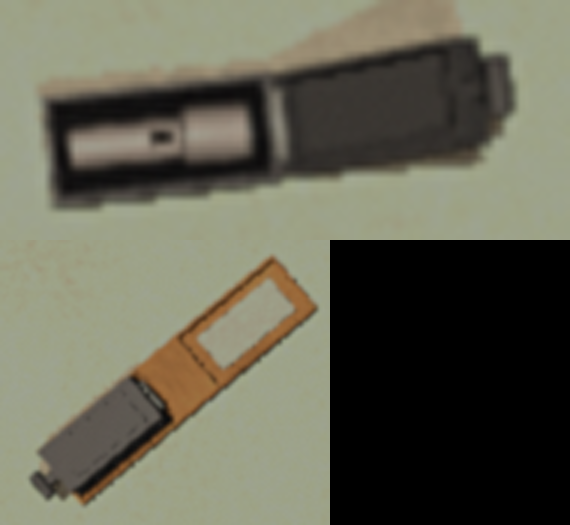

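The crops confirm it is the open grey case: torch inside, lid leaning back, T pull at scene (191,202.7) and top (338.2,189.3). The slip pocket is at the upper-right end of the tray.

Run:
```python
from h import *
np.set_printoptions(precision=4,suppress=True)
f=lambda x,y,ox,oy,s:((x+.5)/s-.5+ox,(y+.5)/s-.5+oy)
S=lambda x,y:f(x,y,180,190,6)
T=lambda x,y:f(x,y,255,175,6)
print("pull",tri(["scene","top"],[S(66,76),T(499,86)]))
print("rim scene",[ray("scene",S(*p),.03) for p in[(355,183),(668,178),(678,288),(368,294)]])
print("rim top",[ray("top",T(*p),.03) for p in[(47,99),(270,80),(280,178),(56,198)]])
print("bot scene",[ray("scene",S(*p),0) for p in[(676,332),(368,335)]])
t=cv2.imread("pics/top0.png")
for n in("top","scene"):
    im=cv2.imread(f"pics/{n}0.png");h=cv2.cvtColor(im,cv2.COLOR_BGR2HSV)
    x0,x1,y0,y1=(160,215,150,205) if n=="top" else(360,485,215,295)
    o=np.zeros(h.shape[:2],np.uint8);o[y0:y1,x0:x1]=((h[...,1]>105)&(h[...,0]<25))[y0:y1,x0:x1]
    cs,hi=cv2.findContours(o,cv2.RETR_CCOMP,2)
    holes=[c for c,q in zip(cs,hi[0]) if q[3]>=0]
    c=max(holes,key=cv2.contourArea);r=cv2.minAreaRect(c);b=cv2.boxPoints(r)
    P=np.array([ray(n,p,.004) for p in b]);print(n,"slip",r,P.mean(0),np.linalg.norm(P-np.roll(P,1,0),axis=1))
    e=P-np.roll(P,1,0);print(np.degrees(np.arctan2(e[:,1],e[:,0])))
    c=max(cs,key=cv2.contourArea);b=cv2.boxPoints(cv2.minAreaRect(c));print("tray part",[ray(n,p,.014)[:2] for p in b])
```

```text
pull [ 0.5381 -0.24    0.1224]
rim scene [array([ 0.5009, -0.1438,  0.03  ]), array([ 0.4865, -0.0224,  0.03  ]), array([ 0.5409, -0.0151,  0.03  ]), array([ 0.5551, -0.1318,  0.03  ])]
rim top [array([ 0.5366, -0.0169,  0.03  ]), array([ 0.5485, -0.1331,  0.03  ]), array([ 0.4973, -0.1389,  0.03  ]), array([ 0.485 , -0.0224,  0.03  ])]
bot scene [array([ 0.5388, -0.0147,  0.    ]), array([ 0.5517, -0.1333,  0.    ])]
top slip ((186.5409698486328, 177.5491943359375), (16.132646560668945, 33.67369842529297), 50.194427490234375) [0.5783 0.2248 0.004 ] [0.0515 0.1066 0.0518 0.1065]
[  40.9747  -48.6646 -139.2025  131.2237]
tray part [array([0.5281, 0.3357]), array([0.6504, 0.1968]), array([0.5941, 0.1483]), array([0.4725, 0.2872])]
scene slip ((397.1537780761719, 266.7307434082031), (21.355958938598633, 43.26661682128906), 56.3099365234375) [0.5799 0.2248 0.004 ] [0.0508 0.115  0.0535 0.1115]
[-151.8761  131.4072   24.89    -49.5692]
tray part [array([0.6013, 0.147 ]), array([0.3681, 0.4087]), array([0.4533, 0.4382]), array([0.6683, 0.1837])]
```

```bash
cat >> h.py <<'E'
np.set_printoptions(precision=4,suppress=True)
def delta(X,yawx):
    """tool pointing down at X, tool x at world yaw (deg); gives cm and deg in tool axes"""
    s=state();q=s["tool_rot"];R=Ro.from_quat([q[1],q[2],q[3],q[0]])
    a=np.radians(yawx);c,n=np.cos(a),np.sin(a)
    G=Ro.from_matrix(np.array([[c,n,0],[n,-c,0],[0,0,-1]]))
    d=R.inv().apply(np.array(X)-s["eef_pos"])*100
    print("d",d.round(2),"rot",np.degrees((R.inv()*G).as_rotvec()).round(1),"t",round(s["t"],2),s["eef_pos"].round(4),"j7",s["joint_positions"][6].round(2),"w",round(s["width"],4))
E
python3 -c "
from h import *
delta([.538,-.240,.20],96.4)"
```

```text
d [ 42.8  -24.46   4.49] rot [ -0.1  -0.1 -77. ] t 0.1 [ 0.2153 -0.6128  0.2445] j7 -0.02 w 0.0855
```

>>> play_rows(
  deltas="42.8 -24.5 2 0 0 -77 0;42.8 -24.5 2 0 0 -77 0;42.8 -24.5 2 0 0 -77 0;42.8 -24.5 2 0 0 -77 0;42.8 -24.5 2 0 0 -77 0;42.8 -24.5 2 0 0 -77 0;42.8 -24.5 2 0 0 -77 0;42.8 -24.5 2 0 0 -77 0;42.8 -24.5 2 0 0 -77 0;42.8 -24.5 2 0 0 -77 0",
  grip_force=40,
)

```text
t: 1.35
eef_pos: [0.5373, -0.2408, 0.2248]
tool_rot: [-0.0, 0.667, 0.745, -0.001]
contact_force: [-1.4, -0.7, -0.6]
width: 0.0855
finger_force: 0.0
```

```bash
python3 -c "
from h import *
delta([.538,-.240,.119],96.4);print(state()['joint_positions'])
i=camera_info('wrist');im=camera('wrist')
cv2.imwrite('pics/w1.png',im[...,::-1])
for p in ([.5381,-.24,.1224],[.5255,-.1376,.03],[.5188,-.078,0.03]):print(proj('wrist',np.array(p),i))"
```

```text
d [ 0.07  0.09 10.58] rot [-0.1  0.  -0.1] t 1.35 [ 0.5373 -0.2408  0.2248] j7 0.27 w 0.0855
[ 0.585   0.5801 -0.3325  1.7093  0.2331  0.8926  0.2664]
[277.8317 212.5341]
[276.2424  76.6855]
[276.1222   3.3315]
```

View pics/w1.png

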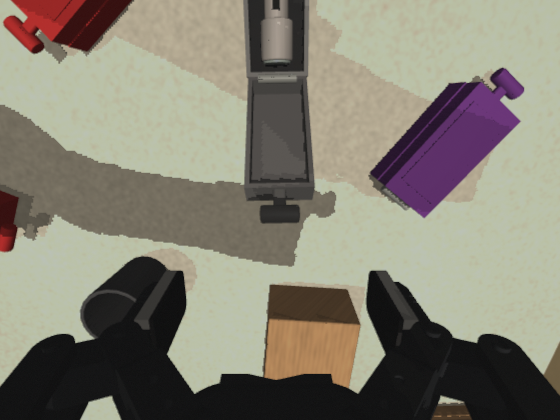

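The wrist view shows the bar at (279.5,213.5), against (277.8,212.5) predicted, and the hinge at (277,76). That is within 1 mm, so I descend and grip.

>>> play_rows(
  deltas="0.1 0.1 5 0 0 0 0;0.1 0.1 8 0 0 0 0;0.1 0.1 10.6 0 0 0 0;0.1 0.1 10.6 0 0 0 0;0.1 0.1 10.6 0 0 0 160;0.1 0.1 10.6 0 0 0 200;0.1 0.1 10.6 0 0 0 220;0.1 0.1 10.6 0 0 0 220;0.1 0.1 10.6 0 0 0 220;0.1 0.1 10.6 0 0 0 220",
  grip_force=40,
)

```text
t: 2.65
eef_pos: [0.5395, -0.24, 0.1198]
tool_rot: [0.001, 0.667, 0.745, 0.0]
contact_force: [-0.4, -1.7, 3.1]
width: 0.0289
finger_force: 40.4
```

```bash
python3 -c "
from h import *
s=state();q=s['tool_rot'];R=Ro.from_quat([q[1],q[2],q[3],q[0]])
H=np.array([.5255,-.1376,.03]);p=s['eef_pos'];print(p,s['width'],s['finger_force'],s['contact_force'])
u=np.array([.1115,-.9938,0]);e=(p-H)@u;hz=p[2]+.003-.03;L=np.hypot(e,hz);a0=np.degrees(np.arctan2(hz,-e));print(L,a0)
L=.140
for a in np.r_[np.linspace(a0,2.45,19)[1:]]:
  r=np.radians(a);t=H+u*(-L*np.cos(r))+np.array([0,0,L*np.sin(r)-.003])
  print(a.round(1),(R.inv().apply(t-p)*100).round(2))
"
```

```text
[ 0.5395 -0.24    0.1198] 0.028916679228420998 40.41977047920227 [-0.4026 -1.6635  3.0857]
0.13888581798659236 138.06405006200117
130.5 [ 1.23 -0.25 -1.36]
123.0 [ 2.7  -0.25 -2.46]
115.5 [ 4.31 -0.25 -3.36]
107.9 [ 6.02 -0.25 -4.05]
100.4 [ 7.8  -0.25 -4.5 ]
92.9 [ 9.63 -0.26 -4.71]
85.3 [11.47 -0.26 -4.69]
77.8 [13.29 -0.26 -4.42]
70.3 [15.05 -0.26 -3.92]
62.7 [16.74 -0.27 -3.19]
55.2 [18.32 -0.27 -2.24]
47.7 [19.76 -0.27 -1.09]
40.1 [21.04 -0.28  0.23]
32.6 [22.13 -0.28  1.71]
25.1 [23.02 -0.28  3.32]
17.5 [23.69 -0.29  5.03]
10.0 [24.13 -0.29  6.82]
2.4 [24.33 -0.29  8.65]
```

>>> play_rows(
  deltas="0.6 0 -0.7 0 0 0 220;1.2 0 -1.35 0 0 0 220;2.7 0 -2.45 0 0 0 220;4.3 0 -3.35 0 0 0 220;6.0 0 -4.05 0 0 0 220;7.8 0 -4.5 0 0 0 220;9.6 0 -4.7 0 0 0 220;11.5 0 -4.7 0 0 0 220;13.3 0 -4.4 0 0 0 220;13.3 0 -4.4 0 0 0 220",
)

```text
t: 3.9
eef_pos: [0.5237, -0.1045, 0.1627]
tool_rot: [-0.001, 0.666, 0.746, 0.0]
contact_force: [-0.5, -0.6, -4.6]
width: 0.0292
finger_force: 39.8
```

```bash
python3 -c "
from h import *
s=state();print(s['eef_pos'],s['width'],s['contact_force'],s['finger_force'])
a=camera('scene');cv2.imwrite('pics/s2.png',cv2.resize(a[150:290,170:330],None,fx=4,fy=4)[...,::-1])"
```

```text
[ 0.5237 -0.1045  0.1627] 0.02916136227712755 [-0.4643 -0.5525 -4.5755] 39.765565395355225
```

View pics/s2.png

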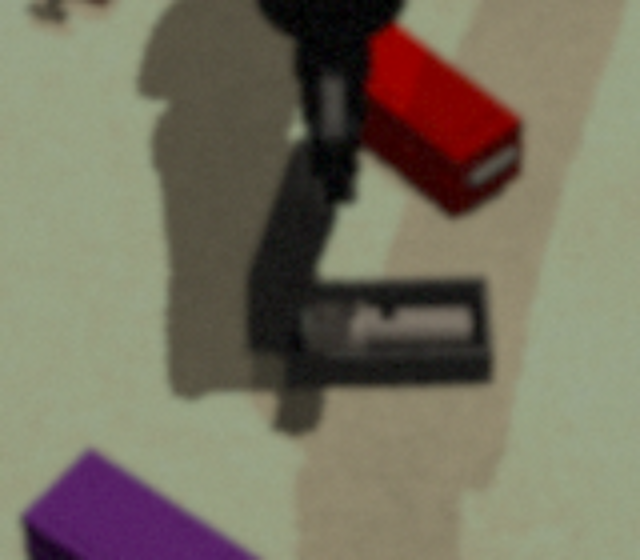

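The lid is past vertical in the fingers. The body corner is still at its old pixel, so the case has not slid. I continue the arc.

>>> play_rows(
  deltas="1.75 0 0.5 0 0 0 220;3.45 0 1.2 0 0 0 220;5.0 0 2.15 0 0 0 220;6.45 0 3.3 0 0 0 220;7.75 0 4.65 0 0 0 220;8.85 0 6.1 0 0 0 220;9.7 0 7.7 0 0 0 220;10.4 0 9.4 0 0 0 220;10.8 0 11.2 0 0 0 220;10.8 0 11.2 0 0 0 220",
)

```text
t: 5.2
eef_pos: [0.5118, 0.0019, 0.0498]
tool_rot: [-0.001, 0.666, 0.746, -0.0]
contact_force: [-1.5, 0.1, -0.6]
width: 0.0289
finger_force: 40.1
```

>>> play_rows(
  deltas="0.1 0 0.6 0 0 0 220;0.2 0 1.2 0 0 0 220;0.2 0 1.7 0 0 0 220;0.2 0 2.1 0 0 0 220;0.2 0 2.1 0 0 0 220",
)

```text
t: 5.82
eef_pos: [0.5126, 0.003, 0.0313]
tool_rot: [0.0, 0.667, 0.745, 0.001]
contact_force: [-4.0, 3.1, 17.0]
width: 0.0288
finger_force: 41.7
```

```bash
python3 -c "
from h import *
s=state();print(s['eef_pos'],s['width'],s['contact_force'],s['finger_force'])"
```

```text
[0.5126 0.003  0.0313] 0.028833458399095194 [-3.9763  3.0735 17.0355] 41.69135928153992
```

>>> play_rows(
  deltas="0.2 0 0.0 0 0 0 120;0.2 0 0.0 0 0 0 60;0.2 0 0 0 0 0 0;0 0 0 0 0 0 0;0 0 -3 0 0 0 0;0 0 -7 0 0 0 100;-3.5 0 -7 0 0 0 255;-3.5 0 -7 0 0 0 255;-3.5 0 -7 0 0 0 255;-3.5 0 -7 0 0 0 255",
)

```text
t: 7.08
eef_pos: [0.5157, -0.0315, 0.1]
tool_rot: [-0.0, 0.666, 0.746, 0.0]
contact_force: [-0.4, 0.9, 1.4]
width: -0.0
finger_force: 0.0
```

>>> play_rows(
  deltas="0 0 1.5 0 0 0 255;0 0 2.5 0 0 0 255;0 0 3 0 0 0 255;0 0 3 0 0 0 255",
)

```text
t: 7.58
eef_pos: [0.5156, -0.0323, 0.0697]
tool_rot: [-0.0, 0.667, 0.745, -0.0]
contact_force: [0.7, -1.2, 0.1]
width: 0.0004
finger_force: 0.0
```

```bash
python3 -c "
from h import *
s=state();print(s['eef_pos'],s['width'],s['contact_force'],s['finger_force'])"
```

```text
[ 0.5156 -0.0323  0.0697] 0.0004193012447078646 [ 0.7487 -1.2247  0.1325] 0.0
```

>>> play_rows(
  deltas="0 0 0.3 0 0 0 255;0 0 0.5 0 0 0 255;0 0 0.6 0 0 0 255;0 0 0.6 0 0 0 255",
)

```text
t: 8.07
eef_pos: [0.5162, -0.0324, 0.0658]
tool_rot: [0.001, 0.667, 0.745, 0.0]
contact_force: [-2.6, 0.5, 14.1]
width: 0.0
finger_force: 6.8
```

```bash
python3 -c "
from h import *
s=state();print(s['eef_pos'],s['width'],s['contact_force'],s['finger_force'])"
```

```text
[ 0.5162 -0.0324  0.0658] 1.0580862051851071e-05 [-2.5993  0.4701 14.1452] 6.7856694308648
```

Pressed with 14 N, the tips stop at z = 0.0518, so the lid is shut at 52 mm. I rise over mid-length and look.

>>> play_rows(
  deltas="0 0 -5 0 0 0 255;-2.5 0 -10 0 0 0 0;-4.5 0 -14 0 0 0 0;-4.5 0 -14 0 0 0 0;-4.5 0 -14 0 0 0 0;-4.5 0 -14 0 0 0 0",
)

```text
t: 8.82
eef_pos: [0.52, -0.0763, 0.2031]
tool_rot: [-0.001, 0.666, 0.746, -0.001]
contact_force: [-0.2, 0.5, 0.5]
width: 0.0851
finger_force: 0.0
```

```bash
python3 -c "
from h import *
s=state();i=camera_info('wrist');im=camera('wrist');t=camera('top');print(s['eef_pos'],s['width'])
cv2.imwrite('pics/w2.png',im[...,::-1])
c=np.array([.5188,-.078,.052]);u=np.array([.1115,-.9938,0]);v=np.array([.9938,.1115,0])
for a,b in((60,27.5),(60,-27.5),(-60,-27.5),(-60,27.5),(-80,0)):print(a,b,proj('wrist',c+u*a/1e3+v*b/1e3,i))
cv2.imwrite('pics/t2.png',t[...,::-1])"
```

```text
[ 0.52   -0.0763  0.2031] 0.0851443143908828
60 27.5 [303.4635 255.8363]
60 -27.5 [247.4426 255.7947]
-60 -27.5 [243.37   130.4913]
-60 27.5 [307.2996 130.473 ]
-80 0 [275.303  106.0699]
```

View pics/w2.png

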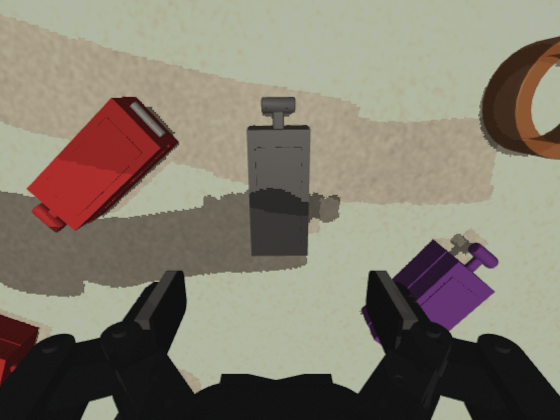

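The wrist view shows the lid shut, with corners (248,127), (310,126), (306,256), (252,256). The case sits about 3 mm sideways of the first estimate, centred at about (0.522, -0.077) with the same heading.

```bash
python3 -c "
from h import *
delta([.522,-.0768,.023],96.4)"
```

```text
d [-0.08  0.21 18.02] rot [-0.1 -0.   0. ] t 8.93 [ 0.5202 -0.0764  0.2032] j7 -0.03 w 0.0857
```

>>> play_rows(
  deltas="-0.1 0.2 5 0 0 0 0;-0.1 0.2 10 0 0 0 0;-0.1 0.2 13 0 0 0 0;-0.1 0.2 16 0 0 0 0;-0.1 0.2 18 0 0 0 0;-0.1 0.2 18 0 0 0 0;-0.1 0.2 18 0 0 0 60;-0.1 0.2 18 0 0 0 90;-0.1 0.2 18 0 0 0 130;-0.1 0.2 18 0 0 0 130",
  grip_force=60,
)

```text
t: 10.18
eef_pos: [0.5231, -0.0779, 0.0255]
tool_rot: [0.0, 0.667, 0.745, 0.0]
contact_force: [-1.1, 1.0, 7.5]
width: 0.0565
finger_force: 65.0
```

>>> play_rows(
  deltas="0 0 0 0 0 0 130;0 0 0 0 0 0 130;0 0 -1 0 0 0 130;0 0 -2 0 0 0 130;0 0 -3 0 0 0 130;0 0 -4 0 0 0 130;0 0 -4 0 0 0 130;0 0 -4 0 0 0 130",
)

```text
t: 11.18
eef_pos: [0.5229, -0.078, 0.0643]
tool_rot: [-0.0, 0.667, 0.745, -0.0]
contact_force: [-0.3, 0.0, -4.2]
width: 0.0569
finger_force: 65.7
```

```bash
python3 -c "
from h import *
s=state();print(s['eef_pos'],s['width'],s['contact_force'],s['finger_force'])
a=camera('scene');cv2.imwrite('pics/s3.png',cv2.resize(a[150:290,190:350],None,fx=4,fy=4)[...,::-1])"
```

```text
[ 0.5229 -0.078   0.0643] 0.05692194657946218 [-0.3114  0.0174 -4.2301] 65.68177342414856
```

View pics/s3.png

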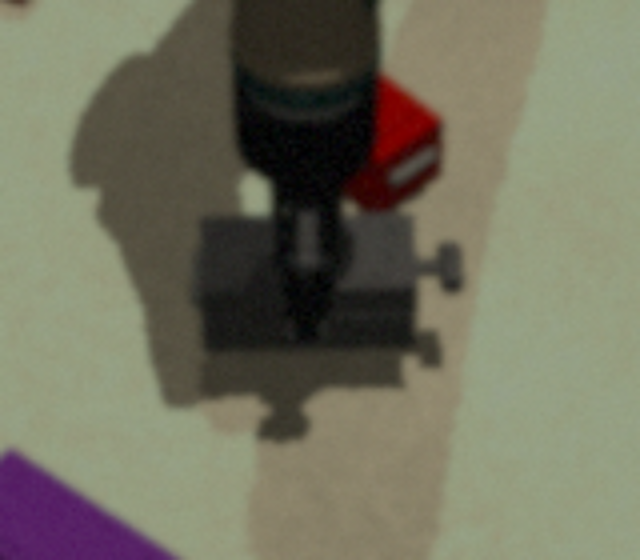

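The scene view shows the case held level and shut at mid-length, with its shadow below. I carry it to a hover short of the pocket to measure the slip from close by.

```bash
python3 -c "
from h import *
delta([.655,.138,.21],131.2)"
```

```text
d [ 20.    15.53 -14.6 ] rot [ -0.   -0.  -34.8] t 11.22 [ 0.5227 -0.078   0.0641] j7 -0.13 w 0.0567
```

>>> play_rows(
  deltas="0 0 -4 0 0 0 130;0 0 -8 0 0 -4 130;3 2.3 -12 0 0 -8 130;6 4.7 -14.6 0 0 -13 130;9 7 -14.6 0 0 -18 130;12 9.3 -14.6 0 0 -23 130;15 11.6 -14.6 0 0 -28 130;18 14 -14.6 0 0 -32 130;20 15.5 -14.6 0 0 -34.8 130;20 15.5 -14.6 0 0 -34.8 130",
)

```text
t: 12.48
eef_pos: [0.6545, 0.1409, 0.2091]
tool_rot: [-0.001, 0.412, 0.911, 0.001]
contact_force: [-0.3, 0.3, -3.9]
width: 0.057
finger_force: 67.5
```

>>> play_rows(
  deltas="0 0 0 0 0 0 130;0 0 0 0 0 0 130",
)

```text
t: 12.72
eef_pos: [0.6545, 0.1363, 0.21]
tool_rot: [-0.0, 0.414, 0.91, -0.001]
contact_force: [0.9, -1.2, -3.9]
width: 0.0564
finger_force: 67.5
```

```bash
python3 -c "
from h import *
s=state();i=camera_info('wrist');im=camera('wrist');print(s['eef_pos'],s['width'],s['contact_force'])
np.savez('w3.npz',im=im,**i)
cv2.imwrite('pics/w3.png',im[...,::-1]);print(proj('wrist',np.array([.579,.2248,.004]),i))
h=cv2.cvtColor(im,cv2.COLOR_RGB2HSV)
o=((h[...,1]>105)&(h[...,0]<25)).astype(np.uint8)
cs,hi=cv2.findContours(o,cv2.RETR_CCOMP,2)
for c,q in zip(cs,hi[0]):
  if q[3]>=0 and cv2.contourArea(c)>800:
    r=cv2.minAreaRect(c);P=np.array([ray('wrist',p,.004,i) for p in cv2.boxPoints(r)]);e=P-np.roll(P,1,0)
    print(r,P.mean(0),np.linalg.norm(e,axis=1),np.degrees(np.arctan2(e[:,1],e[:,0])))
"
```

```text
[0.6545 0.1363 0.21  ] 0.056366912905586694 [ 0.9415 -1.1579 -3.8977]
[277.7145  63.6898]
```

View pics/w3.png

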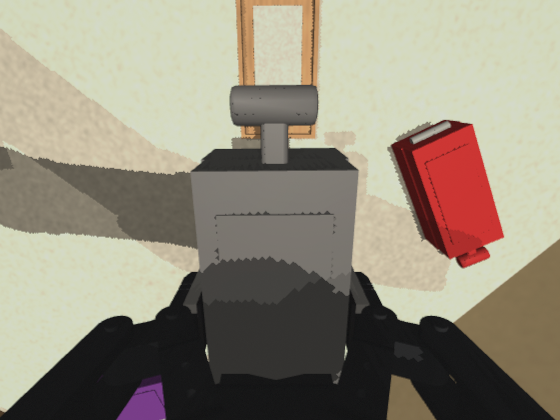

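The wrist view shows the slip and pocket straight ahead: tray columns 237–319, near tray end at row 138. The case is straight in the grip, with its lid front edge at row 170 (columns 192–358) and the bar at (274,105).

```bash
python3 -c "
from h import *
z=np.load('w3.npz');i={k:z[k] for k in('fx','fy','cx','cy','R','t')}
d=np.array([-.6587,.7524,0]);n=np.array([.7524,.6587,0]);c=np.array([.579,.2248,.0])
for nm,p in(('far slip',c+.05*d+[0,0,.004]),('near tray end',c-.068*d+[0,0,.014]),('L',c-.06*d+.037*n+[0,0,.014]),('R',c-.06*d-.037*n+[0,0,.014])):print(nm,proj('w',p,i))
T=np.array([.6545,.1363,.21])
for nm,uv,zz in(('lid L',(192,170),.2365),('lid R',(358,170),.2365),('bar',(274,105),.2205)):
  q=ray('w',uv,zz,i)-T;print(nm,q@d,q@n)
g=cv2.cvtColor(z['im'],cv2.COLOR_RGB2HSV)
print([tuple(g[r,278]) for r in (0,3,6,9,12)],[int(v) for v in g[20:21,232:326,1].ravel()])
print('end col 300',[int(v) for v in g[120:145,308,1]])
delta([.579,.2248,.10],131.2)"
```

```text
far slip [277.6272   3.8659]
near tray end [277.8577 136.6818]
L [315.0217 128.366 ]
R [240.6983 128.6228]
lid L 0.06181175932056215 -0.027591221293709754
lid R 0.061643698792959604 0.026939038299092857
bar 0.08179279159843712 -0.0006514006151753262
[(np.uint8(15), np.uint8(126), np.uint8(194)), (np.uint8(15), np.uint8(126), np.uint8(195)), (np.uint8(31), np.uint8(29), np.uint8(212)), (np.uint8(25), np.uint8(34), np.uint8(211)), (np.uint8(31), np.uint8(29), np.uint8(213))] [36, 36, 35, 35, 70, 119, 125, 125, 124, 122, 124, 125, 124, 125, 126, 126, 126, 125, 125, 126, 125, 46, 31, 29, 29, 29, 27, 27, 26, 29, 29, 28, 29, 29, 29, 30, 28, 30, 29, 30, 30, 30, 30, 29, 29, 29, 30, 29, 30, 28, 27, 29, 30, 33, 33, 30, 28, 28, 29, 29, 34, 35, 36, 36, 33, 28, 27, 29, 31, 33, 81, 125, 123, 124, 126, 125, 126, 123, 123, 124, 125, 125, 122, 125, 125, 125, 120, 62, 49, 48, 34, 31, 31, 31]
end col 300 [17, 23, 22, 14, 12, 102, 121, 120, 120, 121, 120, 119, 120, 120, 123, 126, 126, 123, 75, 28, 26, 27, 28, 27, 28]
d [11.63  0.11 11.01] rot [-0.1  0.  -0.1] t 12.78 [0.6547 0.1365 0.2102] j7 0.16 w 0.0563
```

>>> play_rows(
  deltas="4 0.1 0 0 0 0 130;8 0.1 0 0 0 0 130;11.35 0.1 2 0 0 0 130;11.35 0.1 5 0 0 0 130;11.35 0.1 8 0 0 0 130;11.35 0.1 11 0 0 0 130;11.35 0.1 13.5 0 0 0 130;11.35 0.1 15.5 0 0 0 130;11.35 0.1 16.2 0 0 0 130;11.35 0.1 16.2 0 0 0 130",
)

```text
t: 14.02
eef_pos: [0.5811, 0.2241, 0.0484]
tool_rot: [0.0, 0.414, 0.91, 0.0]
contact_force: [-0.5, -0.7, -4.1]
width: 0.0561
finger_force: 67.4
```

```bash
python3 -c "
from h import *
delta([.579+.0018,.2248-.002,.0295],131.2);print(state()['contact_force'])
"
```

```text
d [-0.07 -0.11  1.89] rot [ 0.   0.  -0.1] t 14.03 [0.5811 0.2241 0.0484] j7 -0.13 w 0.0561
[-0.4528 -0.7218 -4.1314]
```

>>> play_rows(
  deltas="-0.1 -0.1 0.5 0 0 0 130;-0.1 -0.1 1.0 0 0 0 130;-0.1 -0.1 1.4 0 0 0 130;-0.1 -0.1 1.7 0 0 0 130;-0.1 -0.1 1.7 0 0 0 130",
)

```text
t: 14.65
eef_pos: [0.5807, 0.2226, 0.0311]
tool_rot: [-0.0, 0.413, 0.911, -0.0]
contact_force: [-0.1, -0.3, -3.8]
width: 0.0565
finger_force: 67.5
```

>>> play_rows(
  deltas="0 0 0.1 0 0 0 130;0 0 0.2 0 0 0 130;0 0 0.2 0 0 0 130",
)

```text
t: 15.02
eef_pos: [0.581, 0.2227, 0.0296]
tool_rot: [0.0, 0.413, 0.911, 0.0]
contact_force: [-1.1, 0.2, -1.6]
width: 0.0564
finger_force: 67.7
```

```bash
python3 -c "
from h import *
s=state();print(s['eef_pos'],s['width'],s['contact_force'])"
```

```text
[0.581  0.2227 0.0296] 0.056418153772086935 [-1.0797  0.2255 -1.5701]
```

>>> play_rows(
  deltas="0 0 0.1 0 0 0 130;0 0 0.1 0 0 0 130;0 0 0.1 0 0 0 90;0 0 0.1 0 0 0 40;0 0 0.1 0 0 0 0;0 0 0.1 0 0 0 0;0 0 -3 0 0 0 0;0 0 -8 0 0 0 0;0 0 -13 0 0 0 0;0 0 -17 0 0 0 0",
)

```text
t: 16.27
eef_pos: [0.5813, 0.223, 0.2015]
tool_rot: [0.001, 0.413, 0.911, 0.001]
contact_force: [0.6, 0.7, -0.5]
width: 0.0854
finger_force: 0.0
```

>>> play_rows(
  deltas="-5 0 -3 0 0 0 0;-10 0 -3 0 0 0 0;-10 0 -3 0 0 0 0;-10 0 -3 0 0 0 0",
)

```text
t: 16.77
eef_pos: [0.6461, 0.1479, 0.2289]
tool_rot: [-0.001, 0.413, 0.911, 0.0]
contact_force: [0.2, 0.7, 0.5]
width: 0.0855
finger_force: 0.0
```

```bash
python3 -c "
from h import *
s=state();i=camera_info('wrist');im=camera('wrist');print(s['eef_pos'],s['t'])
cv2.imwrite('pics/w4.png',im[...,::-1])
d=np.array([-.6587,.7524,0]);n=np.array([.7524,.6587,0]);c=np.array([.5797,.224,.056])
for a,b in((60,27.5),(60,-27.5),(-60,-27.5),(-60,27.5),(80,0)):print(a,b,proj('w',c+d*a/1e3+n*b/1e3-([0,0,.016] if a==80 else [0,0,0]),i))
"
```

```text
[0.6461 0.1479 0.2289] 16.775
60 27.5 [309.7443   0.4646]
60 -27.5 [242.8357   0.6189]
-60 -27.5 [247.2961 147.7494]
-60 27.5 [305.6051 147.6528]
80 0 [276.2443 -21.1079]
```

View pics/w4.png

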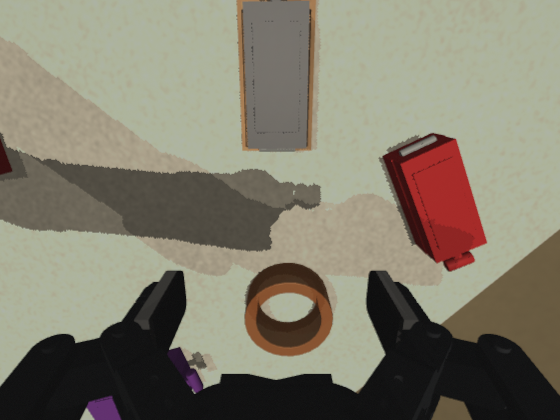

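The wrist view shows the case shut and seated in the pocket: near corners about (247,149) and (308,149), against (247,148) and (306,148) predicted. There is tray rim on both sides, the tape is untouched, and the gripper is clear. I hand in.

```bash
python3 -c "
from workcell import *
print(finish_job())"
```

```text
the job is handed in; nothing more can be done
None
```

I closed the torch case fully, lifted it by its body, set it flat in the empty tray pocket and handed the job in at about 17 s; the last camera view showed it shut and within a few millimetres of the pocket centre, but the hand-in returned no verdict.

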